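# Turn a printed tower level in the fingers and lay it in the scanning cradle

### The job

Lay the blue printed tower on its side in the scanning cradle, foot towards the red end wall. Lift it upright by its upper part, push its shaft against the front edge of the yellow turning ledge so that it swings level within your fingers, then carry it over and lay it down in both saddles with its foot flange in the slot at the red wall, and let go. Leave the two white towers, the bottle and the scraper as they are.

Things in the scene. Friction and masses are not known exactly. Their poses are not given: they have to be found in the camera images.
- blue_tower: Blue 3D-printed lattice tower, 100-200 g, starts standing. 150 mm tall: square foot flange 44 x 44 x 8 mm; square shaft 28 x 28 mm from 8 to 138 mm above the foot's underside, faces parallel to the flange's sides; small finial to 150 mm. Origin: centre of the foot's underside; z along the shaft to the head, x and y square to the faces.
- tower_head (a point): Point on the blue tower's axis at the top of its shaft, 138 mm from the foot's underside. Gripped lightly (20 to 40 N) across two shaft faces about 110 mm above the foot, the tower turns about the line between the finger pads when pushed with a few newtons some 60 mm below the grip, and stays at that angle.
- ledge: Turning ledge, a fixed steel angle. Origin on the bench; z up, y along the ledge, x from its open front (facing roughly the robot) to the back. Yellow lip: 150 mm along y, x = -20 to +14 mm (+18 with its skirt, clamp knobs to +32), 8 mm thick, flat level top. Under it: base plate 8 mm thick, x = -20 to +80; upright plate x = 6 to 14; gussets behind it to x = 52, 58 mm high.
- ledge_edge (a point): Middle of the lip's front top edge (ledge x = -20 mm), given at its nominal 90 mm above the bench. The lip is clamped at an unmeasured height, its top 78 to 102 mm above the bench: find it by touch. Push the shaft against this edge from the front, in the ledge's +x: the head goes over, the foot stays in front, the shaft ends flat on the lip's top.
- cradle: Scanning cradle, fixed: aluminium base 180 x 100 x 10 mm, two grey U-saddles (12 mm thick, centred at x = -56 and +3 mm), red end wall (inner face x = -80 mm, 62 mm high). Origin: centre of the underside; z up, x from the red wall to the head end. Saddle floors 45 mm above the bench, 33 mm between cheeks, flared cheek tops at 76 mm. Beyond x = +9 mm nothing rises above the base.
- cradle_foot (a point): Where the centre of the tower's foot underside belongs when it lies in the cradle, axis along cradle x, head towards +x: at cradle x = -75 mm, y = 0, 59 mm above the bench. The flange slot is the 18 mm gap between the red wall and the first saddle, so the flange has 5 mm of play either way.
- white_tower_a: White tower of the same shape and size, standing. Origin: centre of the foot's underside. Leave it standing where it is.
- white_tower_b: Second white tower, same shape. Leave it standing where it is.
- bottle: Closed bottle, 56 mm diameter, 130 mm tall, standing beyond the ledge. Origin: centre of its underside. Leave it alone.
- scraper: Flat scraper 180 mm long lying on the bench. Leave it alone.
Things that resemble listed ones, but are neither listed nor needed, are in the scene too. What is meant by the blue_tower is not orange, and is the smaller of those in its own colour.

How it is judged (in metres and radians):
On the way, in this order (a step that is already met when the one before it is completed fails the run):
1. the blue tower is held in the fingers, lifted clear of the bench and still upright (contact force between the fingers and blue_tower above 1 N and angle between blue_tower's own z axis and vertical below 0.35 rad and height (world z) of blue_tower above 0.015 m), for 0.1 s.
2. still held, it is pushed against the ledge and is swinging over (35 to 70 degrees from upright) (contact force between the fingers and blue_tower above 1 N and contact force between blue_tower and ledge above 0.5 N and angle between blue_tower's own z axis and vertical between 0.61 and 1.22 rad), for 0.04 s.
3. it is held level in the fingers (within 14 degrees), clear of the ledge (contact force between the fingers and blue_tower above 1 N and angle between blue_tower's own z axis and vertical between 1.32 and 1.82 rad and contact force between blue_tower and ledge below 0.1 N and height (world z) of blue_tower above 0.08 m), for 0.1 s.
At the end, for the whole second after the job is handed in: Blue tower at rest and released in both saddles: foot centre within 10 mm of its place, axis within 5 degrees of the cradle's, head away from the red wall, foot at most 4 mm and head 7 mm above seated height. White towers upright; they, the bottle and the scraper within 30 mm of their starts (distance between blue_tower and cradle_foot below 0.01 m and angle between the z axis of blue_tower and the x axis of cradle, either way round below 0.09 rad and x of tower_head in the frame of cradle above 0.05 m and z of blue_tower in the frame of cradle below 0.063 m and z of tower_head in the frame of cradle below 0.066 m and linear speed of blue_tower below 0.02 m/s and angular speed of blue_tower below 0.2 rad/s and contact force between the fingers and blue_tower below 0.1 N and angle between each of white_tower_a, white_tower_b's own z axis and vertical below 0.1 rad and distance of each of white_tower_a, white_tower_b, bottle, scraper from where it was at the start of the episode below 0.03 m); the robot touches nothing.
It fails at once if a white tower is knocked over (angle between any of white_tower_a, white_tower_b's own z axis and vertical above 0.5 rad).
It fails at once if a bystander (white tower, bottle, scraper) is pushed more than 30 mm (distance of any of white_tower_a, white_tower_b, bottle, scraper from where it was at the start of the episode above 0.03 m).
It also fails if it takes over 67 s, if anything falls off the work surface, if the arm or the gripper's body presses on something with over 40 N, if the wrist force passes 120 N, or if a joint passes its speed limit or range.

### The arm

A 6-joint arm with a two-finger parallel gripper is mounted at the origin on the work surface. World frame = base frame: x ahead of the robot, y to its left, z up, the work surface at z = 0. Lengths are in m, angles in degrees, forces in N, time in s.
With the tool pointing down it reaches from about 0.4 to 0.825 m from the base axis. Payload 7 kg.
Tool frame: the origin (TCP) lies midway between the tips of the shut fingers; the grasp point (between the pads) lies 19 mm behind it; z points along the fingers, y is the line along which they close (so a half turn about z gives the same grasp; the last joint's range is limited). The gripper opens to 88 mm and grips with 3 to 60 N. Pads are 19 mm wide; open, the fingers measure 130 mm over their backs; the gripper's body (78 mm by 193 mm) begins 47 mm behind the grasp point.
Start: joints at [-60.384, 20.546, 0.682, 0, -70.136, -16.507], TCP at [0.153, -0.657, 0.227] pointing down, gripper open.
Joint ranges: [-176.03, 176.03], [-82.01, 121.73], [-58.28, 71.71], [-173.87, 95.51], [-174.79, -0.11], [-173.66, 173.66]. Speed limits (degrees/s): [136.94, 136.94, 172.46, 180, 180, 180].

### API

Orientations are given as [roll, pitch, yaw] about the fixed x, y, z axes, in that order (R = Rz(yaw) Ry(pitch) Rx(roll)).
In Python, from plant import ctrl gives the robot as it stands.
- The arm moves only by the tool arm_command, never from a script. Its argument "steps" is a list of rows, each an object with "translation": the shift along the tool's x, y, z in mm, a list of three; "rotation": the turn, a rotation vector about the tool's x, y, z in units of 5 degrees (1.0 is 5 degrees), a list of three; "claw": the finger opening in mm, from 0 to 87.6. In form: [{"translation": [x, y, z], "rotation": [rx, ry, rz], "claw": claw}, ...]. A call has 1 to 5 rows; each row is the pose to reach, as a shift and turn from the pose commanded when the call began, along the tool's axes at that moment; what a row does not reach only later rows make up. A row lasts 1/10 s, in which the tool goes at most 50 mm and 8.59 degrees, less where a joint would pass 70% of its speed; a pose out of reach is approached as far as the arm can. A call with a gripper value outside its range is refused whole. The fingers move at their own pace and stop on an object; the grip force is fixed at half the most. Time passes only in rows, so rows that repeat a pose let the fingers close. It gives the time, the measured TCP pose, the force, the opening and the grip force at its end, in the units of the state.
- ctrl.get_obs(): the state, without advancing time (a new reading comes with each control period).
- ctrl.snapshot(name): name is "scene" or "top"; returns (picture, depth): 400x640x3 uint8, red, green, blue; 400x640 float32, m along the optical axis (not along the pixel's ray), 0 where there is no reading.
- ctrl.calibration(name): a dict with "vertical_fov" (degrees; the focal length in pixels is half the picture's height over the tangent of half this angle, whatever the lens; pixels are square), "cx", "cy" (the principal point, pixels), "rvec" (rotation vector, rad) and "tvec" (3), from world to camera coordinates, as OpenCV has them. Camera axes: x right, y down, z forward; pixel columns grow to the right and rows downward; lengths in m; the calibration is good to about 2 mm. A picture is of the moment at which its call begins. calibration takes no time and is no camera call.
- ctrl.close_job(): hands the job in; it is judged then, once.
The state is a dict: "clock": time; "joint_pos": joint angles; "qvel": joint speeds; "tau": joint torques, N m; "tool_pos": TCP position; "orientation": TCP orientation; "force": force on the tool from outside, world axes, zero at the start; "moment": the same for the moment, N m; "opening": finger opening in m; "gripper_force": force on a finger pad.
Only numpy, scipy, OpenCV 4.12 (cv2) and the standard library are available. Lean on these libraries where they do the work, as an engineer would, in place of code of your own. Each camera call takes 0.05 s, during which the arm holds its last target. There are 200 camera calls.

## Working session

There is one attempt and no reset: what is moved stays moved. The work goes in short steps, Python scripts to look and compute and a tool call to move; the robot and the scene stay as the last step left them, time stands still between calls to the robot, and variables do not carry over. Pictures are saved under pics/ and viewed, at most 10 in all, crops included, and the job is handed in when it is done.

Besides the shell and the picture viewer there is one more tool, called after "Emit:" as name([rows], argument=value, ...), one row to a line, values as JSON. arm_command: Moves the arm, as the interface text tells. Its arguments: {"type":"object","properties":{"steps":{"type":"array"}},"required":["steps"]}

```bash
ls; mkdir -p pics
cat > h.py <<'E'
import numpy as np,cv2
from plant import ctrl
def shot(n):
    im,d=ctrl.snapshot(n); np.savez(f'{n}.npz',im=im,d=d); return im,d
def save(name,im,crop=None,s=1):
    if crop: x0,y0,x1,y1=crop; im=im[y0:y1,x0:x1]
    cv2.imwrite('pics/'+name,cv2.resize(im[:,:,::-1],None,fx=s,fy=s,interpolation=cv2.INTER_CUBIC))
def cam(n):
    c=ctrl.calibration(n); f=200/np.tan(np.radians(c['vertical_fov'])/2)
    return c,f,cv2.Rodrigues(np.array(c['rvec'],float))[0],np.array(c['tvec'],float)
def world(n,pts,d=None,z=None):
    c,f,R,t=cam(n); out=[]
    for u,v in pts:
        r=np.array([(u-c['cx'])/f,(v-c['cy'])/f,1])
        C=-R.T@t; w=R.T@r
        if z is not None: k=(z-C[2])/w[2]
        else: k=d[int(round(v)),int(round(u))]
        out.append(C+k*w)
    return np.array(out)
E
python3 - <<'E'
from h import *
a,_=shot('scene');b,_=shot('top')
save('s.png',a);save('t.png',b)
print(ctrl.calibration('scene'),ctrl.calibration('top'),ctrl.get_obs())
E
```

```text
pics
{'vertical_fov': 57.764045102630845, 'cx': 320.9218189343303, 'cy': 195.28434895947777, 'rvec': array([ 0.88421337,  2.50714081, -1.10706398]), 'tvec': array([ 0.37511039, -0.18518708,  1.20234897])} {'vertical_fov': 57.76130503592084, 'cx': 316.84841349147797, 'cy': 197.3229638959679, 'rvec': array([ 2.14557398, -2.11398226,  0.20195387]), 'tvec': array([0.04287532, 0.55383237, 0.95213557])} {'clock': 0.1, 'joint_pos': array([-6.03838138e+01,  2.05857851e+01,  6.38953089e-01, -1.84993740e-02,
       -7.01362868e+01, -1.65078329e+01]), 'qvel': array([ 0.00877641, -0.06665503,  0.05220384,  0.1406549 , -0.01871588,
        0.00655343]), 'tau': array([-2.87544397e-03, -5.84161735e+01,  2.93750525e+01,  7.01558679e+00,
        1.01311225e-02, -6.97946643e-05]), 'tool_pos': array([ 0.15297178, -0.6569815 ,  0.2257309 ]), 'orientation': array([ 1.79915365e+02, -6.94537310e-03, -1.66897940e+02]), 'force': array([ 0.08379368, -1.05436193, -0.40778407]), 'moment': array([-0.01230277,  0.01196212, -0.02558261]), 'gripper_force': 0.0, 'opening': 0.08772466389336357}
```

View pics/s.png

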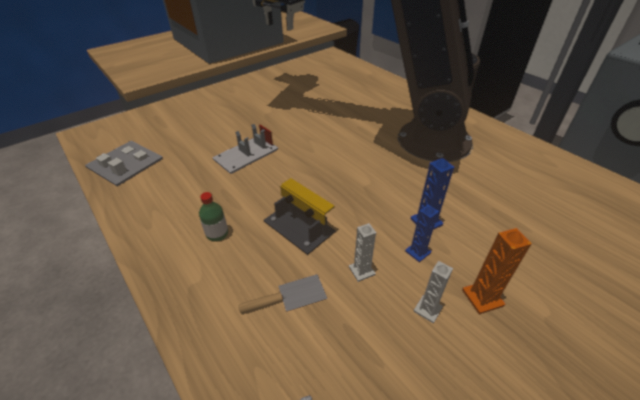

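View pics/t.png

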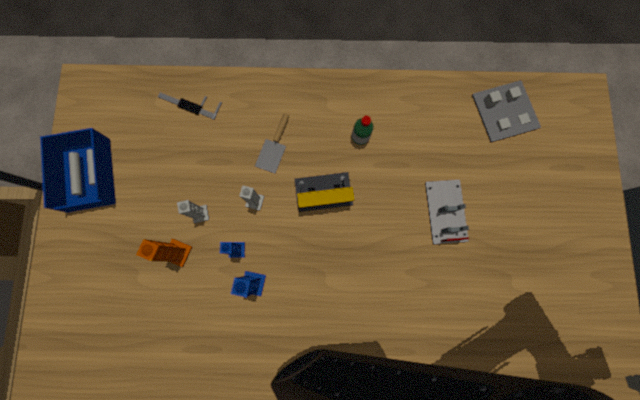

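Candidates: blue tower at top-view (232,249) / scene (420,240); larger blue at top (248,285) / scene (433,190); orange at top (165,252); white ones at (193,211) and (251,198). The choice is the smaller blue, at (232,249). Next, close crops to check it.

Run:
```python
from h import *
a=np.load('top.npz');im=a['im']
save('c1.png',im,(170,170,370,310),4)
save('c2.png',im,(410,165,490,255),6)
print(world('top',[(232,249),(320,150),(320,197),(248,285),(447,210)],z=0))
```

```text
[[ 4.10174261e-01  2.88371932e-01  0.00000000e+00]
 [ 7.05681991e-01  4.33917526e-02  0.00000000e+00]
 [ 5.63440854e-01  4.16208752e-02  0.00000000e+00]
 [ 3.11829721e-01  2.38473506e-01  2.22044605e-16]
 [ 5.30926414e-01 -3.26635869e-01  0.00000000e+00]]
```

View pics/c1.png

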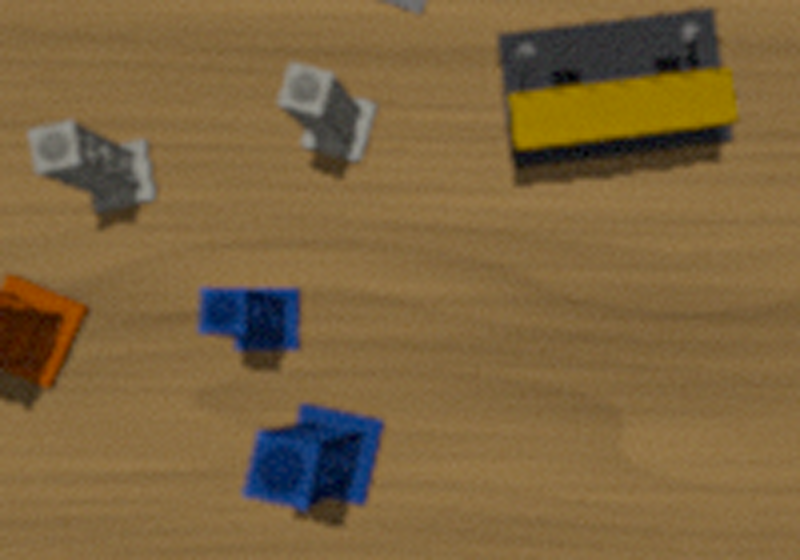

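View pics/c2.png

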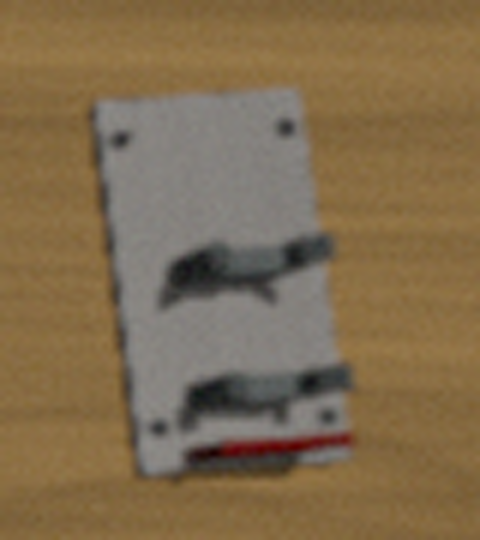

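Chosen: the smaller blue one. In crop 1 its shaft top is centred at (223,311) and its foot at (268,318). The ledge lip corners are (509,94), (733,68), (738,122) and (514,150). In crop 2 the cradle base corners are (95,100), (297,88), (352,460) and (142,475), with the red wall at the bottom, nearest the robot.

```bash
cat >> h.py <<'E'
from scipy.spatial.transform import Rotation as Ro
def plan(x,y,z,yaw):
    o=ctrl.get_obs(); R=Ro.from_euler('xyz',o['orientation'],degrees=True)
    T=Ro.from_euler('xyz',[180,0,yaw],degrees=True)
    print('move',np.round(R.inv().apply(np.array([x,y,z])-o['tool_pos'])*1000,1),'rot',np.round((R.inv()*T).as_rotvec(degrees=True)/5,2))
E
python3 - <<'E'
from h import *
a=np.load('top.npz');d=a['d']
c1=lambda P:[(170+u/4-.4,170+v/4-.4) for u,v in P]
c2=lambda P:[(410+u/6-.4,165+v/6-.4) for u,v in P]
np.set_printoptions(precision=4,suppress=True)
print('blue head',world('top',c1([(223,311)]),z=.138),'foot',world('top',c1([(268,318.5)]),z=.008))
print('foot edge',world('top',c1([(237,349),(299,349),(299,288)]),z=.008))
print('big blue',world('top',c1([(274,467)]),d),world('top',c1([(274,467)]),d=d))
print('whites',world('top',c1([(307,88),(55,147)]),d=d))
L=world('top',c1([(509,94),(733,68),(738,122),(514,150)]),z=.09);print('lip',L)
print('edge mid',(L[2]+L[3])/2,'yaw',np.degrees(np.arctan2(*(L[3]-L[2])[[1,0]]))-90, np.degrees(np.arctan2(*(L[0]-L[1])[[1,0]]))-90)
lp=world('top',c1([(u,v-u*.12+61) for u in range(530,720,20) for v in (102,115)]),d=d);print('lip z',np.median(lp[:,2]),lp[:,2].std())
for z in (.08,.1):
  l=world('top',c1([(738,122),(514,150),(509,94)]),z=z);print(z,np.linalg.norm(l[0]-l[1]),np.linalg.norm(l[2]-l[1]),(l[0]+l[1])/2)
C=world('top',c2([(95,100),(297,88),(352,460),(142,475)]),z=.01);print('base',C,C.mean(0))
x=(C[0]+C[1]-C[2]-C[3])[:2];y=(C[0]+C[3]-C[1]-C[2])[:2]
print(np.linalg.norm(x)/2,np.linalg.norm(y)/2,'yaw',np.degrees(np.arctan2(x[1],x[0])),np.degrees(np.arctan2(y[1],y[0]))-90)
E
```

```text
blue head [[0.4089 0.2741 0.138 ]] foot [[0.4094 0.2737 0.008 ]]
foot edge [[0.3881 0.2941 0.008 ]
 [0.3887 0.2509 0.008 ]
 [0.431  0.2531 0.008 ]]
big blue [[0.3199 0.2265 0.195 ]] [[0.3199 0.2265 0.195 ]]
whites [[0.5478 0.2285 0.1434]
 [0.5079 0.3825 0.1445]]
lip [[ 0.5564  0.1046  0.09  ]
 [ 0.5764 -0.0444  0.09  ]
 [ 0.5399 -0.0475  0.09  ]
 [ 0.5188  0.1004  0.09  ]]
edge mid [0.5294 0.0265 0.09  ] yaw 8.100684617304978 7.657629766691812
lip z 0.08726870287411098 0.002055201788641375
0.08 0.1510298932385153 0.03820515685121458 [0.531  0.0261 0.08  ]
0.1 0.14787026732753647 0.03740588459502971 [0.5277 0.0268 0.1   ]
base [[ 0.6129 -0.2643  0.01  ]
 [ 0.6205 -0.3629  0.01  ]
 [ 0.441  -0.3787  0.01  ]
 [ 0.4326 -0.2792  0.01  ]] [ 0.5267 -0.3213  0.01  ]
0.18057739082325083 0.09935621182046092 yaw 4.865504352041223 4.623675864599662
```

```bash
python3 -c "
from h import *
plan(.32,-.48,.26,-179)"
```

```text
move [-202.8  134.6  -34.1] rot [ 0.02 -0.    2.42]
```

Emit:
arm_command([
  {"translation": [-40, 27, -7], "rotation": [0.02, 0, 1], "claw": 87},
  {"translation": [-80, 54, -14], "rotation": [0.02, 0, 2.42], "claw": 87},
  {"translation": [-120, 81, -21], "rotation": [0.02, 0, 2.42], "claw": 87},
  {"translation": [-160, 108, -28], "rotation": [0.02, 0, 2.42], "claw": 87},
  {"translation": [-203, 135, -34], "rotation": [0.02, 0, 2.42], "claw": 87},
])

```text
clock: 0.6
tool_pos: [0.3201, -0.479, 0.2606]
orientation: [-179.9, 0.0, -179.0]
force: [1.2, -0.4, -0.0]
opening: 0.0869
gripper_force: 0.0
```

Emit:
arm_command([
  {"translation": [-30, 39, 0], "rotation": [0, 0, 0], "claw": 87},
  {"translation": [-60, 78, 0], "rotation": [0, 0, 0], "claw": 87},
  {"translation": [-90, 117, 0], "rotation": [0, 0, 0], "claw": 87},
  {"translation": [-120, 156, 0], "rotation": [0, 0, 0], "claw": 87},
  {"translation": [-150, 195, 0], "rotation": [0, 0, 0], "claw": 87},
])

```text
clock: 1.1
tool_pos: [0.4666, -0.2811, 0.2601]
orientation: [-179.9, 0.0, -179.0]
force: [1.3, -0.6, -0.4]
opening: 0.0872
gripper_force: 0.0
```

Emit:
arm_command([
  {"translation": [-6, 46, 0], "rotation": [0, 0, 0], "claw": 87},
  {"translation": [-12, 92, 0], "rotation": [0, 0, 0], "claw": 87},
  {"translation": [-18, 138, 0], "rotation": [0, 0, 0], "claw": 87},
  {"translation": [-24, 184, 0], "rotation": [0, 0, 0], "claw": 87},
  {"translation": [-30, 230, 0], "rotation": [0, 0, 0], "claw": 87},
])

```text
clock: 1.6
tool_pos: [0.4915, -0.0507, 0.2597]
orientation: [-179.9, 0.0, -179.0]
force: [2.6, -0.4, -0.0]
opening: 0.0872
gripper_force: 0.0
```

Emit:
arm_command([
  {"translation": [10, 44, 0], "rotation": [0, 0, 0], "claw": 87},
  {"translation": [20, 88, 0], "rotation": [0, 0, 0], "claw": 87},
  {"translation": [30, 132, 0], "rotation": [0, 0, 0], "claw": 87},
  {"translation": [40, 176, 0], "rotation": [0, 0, 0], "claw": 87},
  {"translation": [50, 220, 0], "rotation": [0, 0, 0], "claw": 87},
])

```text
clock: 2.1
tool_pos: [0.437, 0.1681, 0.2594]
orientation: [-179.9, 0.0, -179.0]
force: [1.8, 0.0, 0.3]
opening: 0.0871
gripper_force: 0.0
```

```bash
python3 -c "
from h import *
plan(.409,.274,.20,-179)
print(ctrl.get_obs()['joint_pos'],ctrl.get_obs()['tool_pos'])"
```

```text
move [ 26.1 106.5  59.2] rot [-0.02  0.    0.  ]
[ 4.52891876e+01 -6.45968732e-01 -2.12572219e+01  7.57837768e-02
 -6.94394306e+01 -1.34297775e+02] [0.43697331 0.1681159  0.25935964]
```

Emit:
arm_command([
  {"translation": [9, 36, 0], "rotation": [0, 0, 0], "claw": 87},
  {"translation": [18, 72, 0], "rotation": [0, 0, 0], "claw": 87},
  {"translation": [26, 106, 20], "rotation": [0, 0, 0], "claw": 87},
  {"translation": [26, 106, 45], "rotation": [0, 0, 0], "claw": 87},
  {"translation": [26, 106, 59], "rotation": [0, 0, 0], "claw": 87},
])

```text
clock: 2.6
tool_pos: [0.4088, 0.2723, 0.198]
orientation: [-179.8, -0.1, -178.9]
force: [0.6, 0.5, -1.0]
opening: 0.0867
gripper_force: 0.0
```

```bash
python3 -c "
from h import *
plan(.409,.274,.093,-179)
a,d=shot('scene');save('s2.png',a,(360,60,560,330),2.2)"
```

```text
move [ -0.4   2.1 105. ] rot [-0.04 -0.02  0.02]
```

View pics/s2.png

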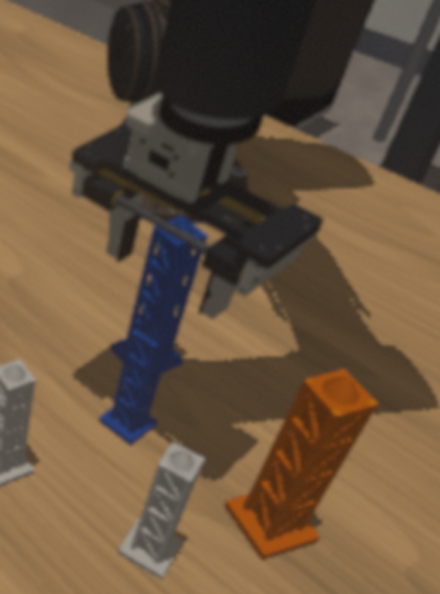

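The view shows the open fingers, tips at about (120,250) and (215,305), straddling the small blue tower's head. The big blue tower is behind it, and the white and orange ones are clear. Descending now.

Emit:
arm_command([
  {"translation": [0, 2, 15], "rotation": [0, 0, 0], "claw": 87},
  {"translation": [0, 2, 30], "rotation": [0, 0, 0], "claw": 87},
  {"translation": [0, 2, 45], "rotation": [0, 0, 0], "claw": 87},
  {"translation": [0, 2, 60], "rotation": [0, 0, 0], "claw": 87},
  {"translation": [0, 2, 70], "rotation": [0, 0, 0], "claw": 87},
])

```text
clock: 3.15
tool_pos: [0.41, 0.2734, 0.1295]
orientation: [-179.9, -0.0, -179.0]
force: [-0.7, 0.0, 0.3]
opening: 0.0872
gripper_force: 0.0
```

Emit:
arm_command([
  {"translation": [0, 0, 10], "rotation": [0, 0, 0], "claw": 87},
  {"translation": [0, 0, 20], "rotation": [0, 0, 0], "claw": 87},
  {"translation": [0, 0, 30], "rotation": [0, 0, 0], "claw": 87},
  {"translation": [0, 0, 36], "rotation": [0, 0, 0], "claw": 87},
  {"translation": [0, 0, 36], "rotation": [0, 0, 0], "claw": 87},
])

```text
clock: 3.65
tool_pos: [0.4098, 0.2734, 0.0933]
orientation: [-179.8, -0.0, -179.0]
force: [-0.3, -0.2, 0.4]
opening: 0.087
gripper_force: 0.0
```

Emit:
arm_command([
  {"translation": [0, 0, 0], "rotation": [0, 0, 0], "claw": 40},
  {"translation": [0, 0, 0], "rotation": [0, 0, 0], "claw": 34},
  {"translation": [0, 0, 0], "rotation": [0, 0, 0], "claw": 20},
  {"translation": [0, 0, 0], "rotation": [0, 0, 0], "claw": 20},
  {"translation": [0, 0, 0], "rotation": [0, 0, 0], "claw": 20},
])

```text
clock: 4.15
tool_pos: [0.4102, 0.2739, 0.0943]
orientation: [-179.9, 0.0, -179.0]
force: [-0.3, 0.3, 0.6]
opening: 0.0524
gripper_force: 0.0
```

Emit:
arm_command([
  {"translation": [0, 0, 0], "rotation": [0, 0, 0], "claw": 20},
  {"translation": [0, 0, 0], "rotation": [0, 0, 0], "claw": 20},
  {"translation": [0, 0, 0], "rotation": [0, 0, 0], "claw": 20},
  {"translation": [0, 0, 0], "rotation": [0, 0, 0], "claw": 20},
  {"translation": [0, 0, 0], "rotation": [0, 0, 0], "claw": 20},
])

```text
clock: 4.65
tool_pos: [0.41, 0.2737, 0.094]
orientation: [-179.9, 0.0, -179.0]
force: [-0.0, 1.2, -0.8]
opening: 0.028
gripper_force: 30.0
```

Emit:
arm_command([
  {"translation": [0, 0, -5], "rotation": [0, 0, 0], "claw": 20},
  {"translation": [0, 0, -15], "rotation": [0, 0, 0], "claw": 20},
  {"translation": [0, 0, -25], "rotation": [0, 0, 0], "claw": 20},
  {"translation": [0, 0, -34], "rotation": [0, 0, 0], "claw": 20},
  {"translation": [0, 0, -34], "rotation": [0, 0, 0], "claw": 20},
])

```text
clock: 5.15
tool_pos: [0.4108, 0.2747, 0.13]
orientation: [180.0, 0.1, -179.0]
force: [0.6, 0.5, -1.8]
opening: 0.0279
gripper_force: 30.0
```

Emit:
arm_command([
  {"translation": [-15, -5, 0], "rotation": [0, 0, 0], "claw": 20},
  {"translation": [-30, -20, 0], "rotation": [0, 0, 0], "claw": 20},
  {"translation": [-42, -45, 0], "rotation": [0, 0, 0], "claw": 20},
  {"translation": [-52, -75, 0], "rotation": [0, 0, -0.5], "claw": 20},
  {"translation": [-60, -105, 0], "rotation": [0, 0, -1.38], "claw": 20},
])

```text
clock: 5.65
tool_pos: [0.4723, 0.169, 0.1282]
orientation: [-179.9, -0.0, -172.0]
force: [0.2, -0.7, -1.6]
opening: 0.0276
gripper_force: 30.0
```

```bash
python3 -c "
from h import *
plan(.49,.021,.128,-172.1);print(ctrl.get_obs()['tool_pos'],ctrl.get_obs()['force'])"
```

```text
move [   3.2 -149.     0.5] rot [-0.02 -0.    0.03]
[0.47228664 0.16895832 0.12818633] [ 0.2216732  -0.70978586 -1.63384751]
```

Emit:
arm_command([
  {"translation": [1, -30, 0], "rotation": [0, 0, 0], "claw": 20},
  {"translation": [2, -65, 0], "rotation": [0, 0, 0], "claw": 20},
  {"translation": [3, -100, 0], "rotation": [0, 0, 0], "claw": 20},
  {"translation": [3, -135, 0], "rotation": [0, 0, 0], "claw": 20},
  {"translation": [3, -149, 0], "rotation": [0, 0, 0], "claw": 20},
])

```text
clock: 6.15
tool_pos: [0.4892, 0.0196, 0.1285]
orientation: [-179.9, -0.0, -172.2]
force: [0.0, -0.3, -1.8]
opening: 0.0276
gripper_force: 30.0
```

```bash
python3 -c "
from h import *
a,d=shot('scene');save('s3.png',a,(200,60,440,260),3);o=ctrl.get_obs();print(o['tool_pos'],o['force'])"
```

```text
[0.48920596 0.01909835 0.12842913] [ 0.8432369  -1.702424   -1.62130293]
```

View pics/s3.png

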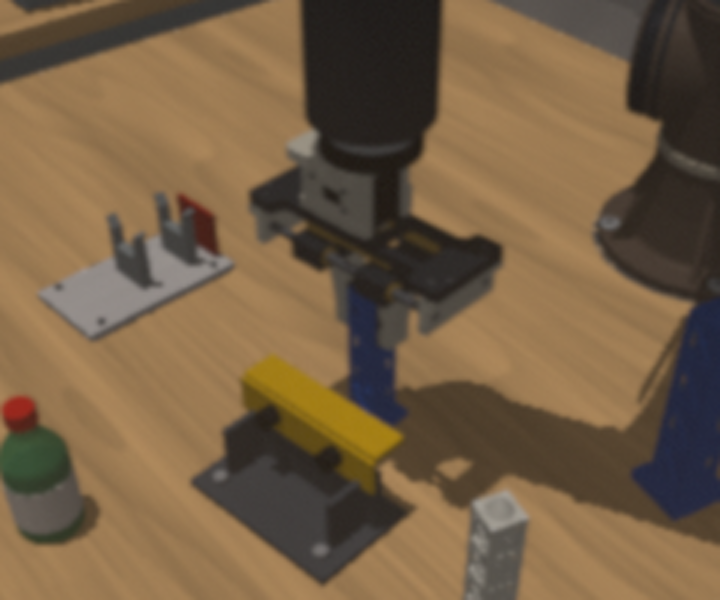

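The picture shows the tower held upright in front of the yellow lip (lip centre ~(320,410), foot ~(380,410)), clear of everything. Next I feel for the edge.

Emit:
arm_command([
  {"translation": [-10, 0, 0], "rotation": [0, 0, 0], "claw": 20},
  {"translation": [-18, 0, 0], "rotation": [0, 0, 0], "claw": 20},
  {"translation": [-23, 0, 0], "rotation": [0, 0, 0], "claw": 20},
  {"translation": [-23, 0, 0], "rotation": [0, 0, 0], "claw": 20},
])

```text
clock: 6.6
tool_pos: [0.5132, 0.0261, 0.1283]
orientation: [-179.9, -0.0, -172.0]
force: [-0.7, -0.8, -0.8]
opening: 0.028
gripper_force: 30.0
```

Emit:
arm_command([
  {"translation": [-4, 0, 0], "rotation": [0, 0, 0], "claw": 20},
  {"translation": [-8, 0, 0], "rotation": [0, 0, 0], "claw": 20},
  {"translation": [-8, 0, 0], "rotation": [0, 0, 0], "claw": 20},
])

```text
clock: 6.9
tool_pos: [0.518, 0.026, 0.1277]
orientation: [-179.9, -0.3, -172.1]
force: [-6.6, 2.2, 0.8]
opening: 0.0273
gripper_force: 30.0
```

Emit:
arm_command([
  {"translation": [-5, 0, 0], "rotation": [0, 0, 0], "claw": 20},
  {"translation": [-10, 0, 0], "rotation": [0, 0, 0], "claw": 20},
  {"translation": [-15, 0, 0], "rotation": [0, 0, 0], "claw": 20},
  {"translation": [-20, 0, 1], "rotation": [0, 0, 0], "claw": 20},
  {"translation": [-25, 0, 2], "rotation": [0, 0, 0], "claw": 20},
])

```text
clock: 7.4
tool_pos: [0.5426, 0.0292, 0.1263]
orientation: [-179.9, -0.3, -172.1]
force: [-7.3, 0.6, 5.9]
opening: 0.0281
gripper_force: 30.0
```

Emit:
arm_command([
  {"translation": [-9, 0, 2], "rotation": [0, 0, 0], "claw": 20},
  {"translation": [-17, 0, 6], "rotation": [0, 0, 0], "claw": 20},
  {"translation": [-24, 0, 10.5], "rotation": [0, 0, 0], "claw": 20},
  {"translation": [-30, 0, 15.5], "rotation": [0, 0, 0], "claw": 20},
  {"translation": [-30, 0, 15.5], "rotation": [0, 0, 0], "claw": 20},
])

```text
clock: 7.9
tool_pos: [0.575, 0.0338, 0.111]
orientation: [-179.9, -0.0, -172.1]
force: [-1.1, -1.0, 1.9]
opening: 0.0278
gripper_force: 30.0
```

```bash
python3 -c "
from h import *
a,d=shot('scene');save('s4.png',a,(240,80,400,250),3.5);o=ctrl.get_obs();print(o['tool_pos'],o['force'])"
```

```text
[0.57486338 0.03377272 0.11113868] [-0.50806052 -0.56471706 -0.07127961]
```

View pics/s4.png

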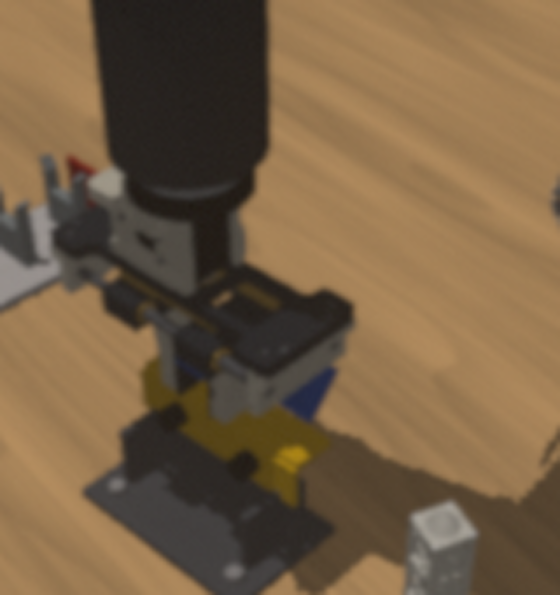

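Tower is tilted with its foot flange visible at (315,395) in front of the lip and the fingers above the lip. Finishing the swing.

Emit:
arm_command([
  {"translation": [-7, 0, 6], "rotation": [0, 0, 0], "claw": 20},
  {"translation": [-13, 0, 10], "rotation": [0, 0, 0], "claw": 20},
  {"translation": [-19, 0, 13], "rotation": [0, 0, 0], "claw": 20},
  {"translation": [-25, 0, 16], "rotation": [0, 0, 0], "claw": 20},
  {"translation": [-31, 0, 19], "rotation": [0, 0, 0], "claw": 20},
])

```text
clock: 8.45
tool_pos: [0.6045, 0.0376, 0.0913]
orientation: [-179.9, -0.2, -172.1]
force: [-4.1, 0.0, 2.8]
opening: 0.0277
gripper_force: 30.0
```

Emit:
arm_command([
  {"translation": [-1, 0, 3], "rotation": [0, 0, 0], "claw": 20},
  {"translation": [-2, 0, 5], "rotation": [0, 0, 0], "claw": 20},
  {"translation": [-2, 0, 6], "rotation": [0, 0, 0], "claw": 20},
  {"translation": [-2, 0, 6], "rotation": [0, 0, 0], "claw": 20},
])

```text
clock: 8.85
tool_pos: [0.6078, 0.0383, 0.0864]
orientation: [-179.9, 0.1, -172.1]
force: [-1.1, -1.1, 1.8]
opening: 0.028
gripper_force: 30.0
```

Emit:
arm_command([
  {"translation": [0, 0, 1.5], "rotation": [0, 0, 0], "claw": 20},
  {"translation": [0, 0, 3], "rotation": [0, 0, 0], "claw": 20},
  {"translation": [0, 0, 3], "rotation": [0, 0, 0], "claw": 20},
])

```text
clock: 9.15
tool_pos: [0.6086, 0.0385, 0.0837]
orientation: [-179.9, 0.1, -172.1]
force: [0.8, 0.3, 4.0]
opening: 0.0279
gripper_force: 30.0
```

Emit:
arm_command([
  {"translation": [0, 0, -10], "rotation": [0, 0, 0], "claw": 20},
  {"translation": [0, 0, -30], "rotation": [0, 0, 0], "claw": 20},
  {"translation": [0, 0, -60], "rotation": [0, 0, 0], "claw": 20},
  {"translation": [0, 0, -80], "rotation": [0, 0, 0], "claw": 20},
  {"translation": [0, 0, -80], "rotation": [0, 0, 0], "claw": 20},
])

```text
clock: 9.65
tool_pos: [0.6086, 0.0388, 0.1664]
orientation: [-180.0, 0.3, -172.1]
force: [0.7, 0.5, -1.5]
opening: 0.028
gripper_force: 30.0
```

```bash
python3 -c "
from h import *
a,d=shot('scene');save('s5.png',a,(240,80,400,250),3.5);o=ctrl.get_obs();print(o['tool_pos'],o['force'],o['moment'])
g=np.array([-.075+.113,0]);t=np.radians(4.75);R=np.array([[np.cos(t),-np.sin(t)],[np.sin(t),np.cos(t)]])
p=R@g+[.5267,-.3213];print(p);plan(*p,.166,-175.25)"
```

```text
[0.60763996 0.03872515 0.16437995] [ 0.77394155 -0.11531386 -2.70877025] [ 0.01663799 -0.0541428   0.04966863]
[ 0.56456949 -0.31815329]
move [  91.7 -347.6   -1.6] rot [-0.01  0.02  0.63]
```

View pics/s5.png

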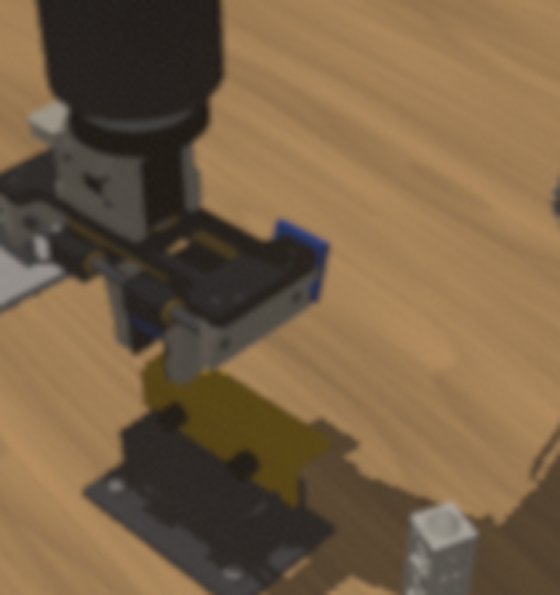

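The tower is level with the foot flange at (305,260). Carrying it over to the cradle.

Emit:
arm_command([
  {"translation": [9, -34, 0], "rotation": [0, 0, 0.1], "claw": 20},
  {"translation": [18, -70, 0], "rotation": [0, 0, 0.3], "claw": 20},
  {"translation": [28, -106, 0], "rotation": [0, 0, 0.5], "claw": 20},
  {"translation": [37, -142, 0], "rotation": [0, 0, 0.63], "claw": 20},
  {"translation": [46, -174, 0], "rotation": [0, 0, 0.63], "claw": 20},
])

```text
clock: 10.2
tool_pos: [0.5843, -0.1416, 0.1618]
orientation: [-179.9, -0.1, -175.3]
force: [-0.1, -0.3, -1.9]
opening: 0.0279
gripper_force: 30.0
```

Emit:
arm_command([
  {"translation": [9, -36, 0], "rotation": [0, 0, 0], "claw": 20},
  {"translation": [18, -72, 0], "rotation": [0, 0, 0], "claw": 20},
  {"translation": [27, -108, 0], "rotation": [0, 0, 0], "claw": 20},
  {"translation": [34, -144, 0], "rotation": [0, 0, 0], "claw": 20},
  {"translation": [37, -176, 0], "rotation": [0, 0, 0], "claw": 20},
])

```text
clock: 10.7
tool_pos: [0.5618, -0.3199, 0.162]
orientation: [-180.0, -0.1, -175.3]
force: [0.5, -0.6, -1.5]
opening: 0.028
gripper_force: 30.0
```

```bash
python3 -c "
from h import *
plan(.5646,-.3182,.12,-175.25)
a,d=shot('top');save('t6.png',a,(410,160,490,260),6);shot('scene')
hsv=cv2.cvtColor(a,cv2.COLOR_RGB2HSV);m=(hsv[...,0]>105)&(hsv[...,0]<130)&(hsv[...,1]>150);m[:,:400]=0;m[:,500:]=0;m[280:]=0;m[:150]=0
v,u=np.nonzero(m);print(len(u),u.min(),u.max(),v.min(),v.max())"
```

```text
move [-3.   1.5 42. ] rot [-0.   -0.03 -0.01]
20 400 499 157 252
```

View pics/t6.png

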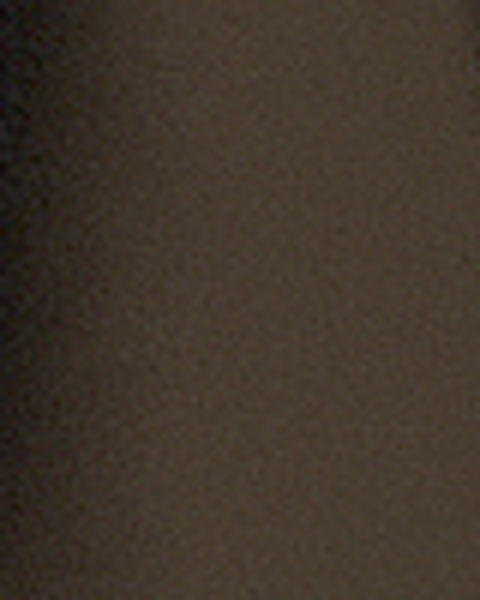

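The arm hides the top view (nothing but the dark arm there), so I use the scene depth numerically.

```bash
cat > m.py <<'E'
from h import *
def cloud():
    s=np.load('scene.npz');a,d=s['im'],s['d']
    hsv=cv2.cvtColor(a,cv2.COLOR_RGB2HSV)
    c,f,R,t=cam('scene');v,u=np.mgrid[0:400,0:640]
    P=np.dstack([(u-c['cx'])/f*d,(v-c['cy'])/f*d,d]).reshape(-1,3);W=(P-t)@R
    th=np.radians(4.75);C=(W[:,:2]-[.5267,-.3213])@np.array([[np.cos(th),-np.sin(th)],[np.sin(th),np.cos(th)]])
    return np.c_[C,W[:,2]],hsv.reshape(-1,3),u.ravel(),v.ravel(),d.ravel()
C,h,u,v,d=cloud()
inb=(abs(C[:,0])<.13)&(abs(C[:,1])<.07)&(d>0)
b=inb&(h[:,0]>105)&(h[:,0]<130)&(h[:,1]>150)&(C[:,2]>.03)
r=inb&((h[:,0]<8)|(h[:,0]>172))&(h[:,1]>130)&(C[:,2]<.09)
np.set_printoptions(precision=1,suppress=True)
for n,m in(('blue',b),('red',r)):
    print(n,m.sum())
    if m.sum(): print(np.percentile(C[m]*1000,[2,10,50,90,98],axis=0),u[m].min(),u[m].max(),v[m].min(),v[m].max())
# blue by cradle-x bins
B=C[b]*1000
for x in range(-110,80,10):
    q=B[(B[:,0]>=x)&(B[:,0]<x+10)]
    if len(q)>2: print(x,len(q),'y',q[:,1].min(),q[:,1].max(),'z',q[:,2].min(),q[:,2].max())
g=inb&(h[:,1]<60)&(C[:,2]>.03)&(C[:,2]<.09)
G=C[g]*1000;print('grey');
for x in range(-90,30,6):
    q=G[(G[:,0]>=x)&(G[:,0]<x+6)]
    if len(q)>2: print(x,len(q),'y',q[:,1].min(),q[:,1].max(),'z',q[:,2].max())
E
python3 m.py
```

```text
blue 4
[[-90.8 -10.9 183.4]
 [-90.2 -10.4 183.8]
 [-87.3  -7.6 184.9]
 [-86.2   3.7 188.5]
 [-86.2   7.2 189.7]] 259 264 90 91
red 72
[[-81.6 -20.6  19.3]
 [-79.7 -11.6  22.7]
 [-78.2  14.3  43.3]
 [-76.4  26.6  60.8]
 [-75.8  29.4  63.8]] 260 271 125 143
-90 3 y -11.03504051750992 -6.439552691031883 z 183.30381256588103 184.93436135552443
grey
-60 33 y -22.733183147161505 24.969332635937985 z 73.87682796312794
-54 53 y -20.66942594970727 26.800518274625126 z 72.5832313610617
-48 22 y -14.24585540756086 24.905036639618665 z 58.13115718532949
-6 3 y -13.166321508475605 23.794505114917452 z 54.994300243708295
0 42 y -22.48969115833192 26.193641047707075 z 75.37590355678164
6 68 y -20.61043677654111 25.39607790319353 z 73.98921019577112
12 5 y -3.1469827533963732 12.719072970460235 z 46.55764168697079
```

Run:
```python
import io,contextlib
with contextlib.redirect_stdout(io.StringIO()):
    from m import *
np.set_printoptions(precision=0,suppress=True,linewidth=200)
c,f,R,t=cam('scene');print('cam',-R.T@t)
th=np.radians(4.75)
def px(x,y,z):
    w=np.array([.5267+x*np.cos(th)-y*np.sin(th),-.3213+x*np.sin(th)+y*np.cos(th),z]);q=R@w+t;return q[:2]/q[2]*f+[c['cx'],c['cy']]
for p in[(-.078,.022,.159),(-.078,.022,.203),(-.078,-.022,.203),(-.078,-.022,.159),(-.07,.022,.159),(.035,.014,.181)]:print(p,px(*p))
m=(u>=235)&(u<290)&(v>=65)&(v<125)&(h[:,0]>100)&(h[:,0]<135)&(h[:,1]>90)&(d>0)
M=m.reshape(400,640);print(m.sum())
for vv in range(65,125,2):
    r=M[vv,235:290];i=np.nonzero(r)[0]
    if len(i):print(vv,i+235,(C.reshape(400,640,3)[vv,235+i]*1000)[:3].tolist())
```

```text
cam [1. 1. 1.]
(-0.078, 0.022, 0.159) [264. 103.]
(-0.078, 0.022, 0.203) [263.  89.]
(-0.078, -0.022, 0.203) [254.  84.]
(-0.078, -0.022, 0.159) [256.  98.]
(-0.07, 0.022, 0.159) [262. 104.]
(0.035, 0.014, 0.181) [229. 108.]
156
87 [258 259 260 261] [[-89.01180017566446, -18.60404990133307, 190.722317513771], [-89.33601778344472, -13.752023134897517, 192.29795584283946], [-90.6066906637598, -10.386221711510533, 193.03739689552862]]
89 [257 258 259 260 261 262 263 264 265] [[-80.86640932836241, -12.708601478376448, 189.2562198039561], [-84.06487237492622, -12.335788110534516, 188.29223280062695], [-87.15396778079064, -11.773369609279396, 187.4324140753729]]
91 [254 255 256 257 258 259 260 261 262 263 264 265] [[-66.82908188181185, -8.129326754616995, 189.43846446294936], [-69.6598158481126, -7.256073587003666, 188.7681855427164], [-71.35251897172365, -4.573323065261556, 189.13758810900987]]
93 [254 255 256 257 258 259 260 261 262 263 264 265] [[-56.857044235892396, 6.302766611377972, 191.86608970326037], [-59.585998121029355, 7.262529699348685, 191.25441962641503], [-62.28507739567352
[... 270 characters left out ...]
6982842]]
97 [254 255 256 257 258 259 260 261 262 263 264 265] [[-54.62696713600542, 6.840316240028729, 180.36798452756454], [-60.22963958104925, 3.242362510720388, 177.01785415749245], [-64.4403267085891, 1.923084162119853, 175.0131152495572]]
99 [250 251 252 253 254 255 256 257 258 259 260 261 262 263 264 265] [[-41.5888945343565, 4.876217902065572, 178.06988635456256], [-44.11049855573735, 6.156344448229117, 177.63107513826455], [-50.47598505393629, 1.1796165036182424, 173.4432537705458]]
101 [263 264 265] [[-80.41539387617671, 11.683373965243664, 160.01238071237822], [-82.47075959667833, 13.861826431314446, 160.08172544057427], [-86.07251158268842, 13.715207369682394, 158.6967839898163]]
```

Run:
```python
import io,contextlib
with contextlib.redirect_stdout(io.StringIO()):
    from m import *
im=np.mean([ctrl.snapshot('scene')[0].astype(float) for _ in range(4)],0)
o=ctrl.get_obs();print(o['tool_pos'])
bl=im[...,2]-im[...,0]
np.set_printoptions(precision=0,suppress=True,linewidth=200)
print(bl[84:108:2,250:274])
c,f,R,t=cam('scene');th=np.radians(4.75)
def px(x,y,z):
    w=np.array([.5267+x*np.cos(th)-y*np.sin(th),-.3213+x*np.sin(th)+y*np.cos(th),z]);q=R@w+t;return q[:2]/q[2]*f+[c['cx'],c['cy']]
np.set_printoptions(precision=1,suppress=True)
for x in(-.074,-.078,-.082,-.086,-.090):print(x,[px(x,.022,z) for z in(.159,.181,.203)],px(x,-.022,.203))
r=im[...,0]-im[...,1];np.set_printoptions(precision=0,suppress=True,linewidth=200);print(r[122:146:3,254:278])
for x in(-.076,-.08,-.084,-.088):print(x,px(x,.03,.01),px(x,.03,.062),px(x,-.03,.062))
```

```text
[ 0.6 -0.3  0.2]
[[ -8. -15. -35. -56. -68. -71. -70. -69. -66. -63. -64. -68. -70. -72. -73. -73. -73. -73. -73. -74. -73. -72. -72. -70.]
 [ -8. -10. -23. -46. -62. -69. -65. -41.  -2.  21.  15. -10. -37. -55. -66. -71. -72. -73. -73. -73. -72. -72. -72. -73.]
 [-10. -11. -15. -29. -49. -58. -50. -19.  22.  46.  51.  50.  46.  30.   3. -27. -48. -62. -69. -71. -72. -72. -72. -72.]
 [-12. -11.  -5.   4.   8.  10.  17.  27.  35.  40.  44.  47.  48.  48.  50.  48.  34.   6. -32. -60. -70. -72. -72. -72.]
 [-11. -10.  -6.   8.  24.  32.  33.  34.  38.  45.  52.  52.  51.  48.  46.  43.  34.   5. -36. -62. -71. -72. -72. -72.]
 [ -9. -10.  -8.   3.  17.  24.  25.  26.  26.  26.  27.  28.  28.  28.  34.  40.  32.  -0. -42. -64. -72. -73. -73. -72.]
 [-12. -12.  -9.   2.  16.  24.  25.  25.  26.  26.  27.  26.  26.  28.  36.  40.  30.  -6. -46. -66. -71. -72. -72. -72.]
 [ -3.   1.   8.  16.  23.  25.  26.  27.  26.  25.  25.  26.  26.  30.  38.  40.  26. -12. -49. -67. -71. -71. -71. -71.]
 [ 23.  24.  24.  25.  25.  25.  24.  24.  21.  20.  22.  24.  29.  32.  37.  36.  18. -20. -54. -6
[... 1109 characters left out ...]
 31. 32. 31. 31. 30. 30. 30. 30.]
 [ 2.  5. 14. 24. 29. 29. 22. 11.  6.  9. 20. 29. 30. 31. 31. 30. 28. 29. 30. 31. 31. 31. 30. 31.]
 [ 5.  2.  4.  8. 13. 13.  8.  4.  2.  5. 15. 27. 30. 31. 30. 31. 30. 30. 30. 31. 31. 31. 31. 31.]
 [ 6.  2.  3.  2.  2.  2.  2.  2.  2.  4. 12. 22. 30. 32. 30. 30. 30. 27. 28. 29. 28. 28. 28. 29.]
 [ 3.  2.  2.  2.  2.  2.  2.  2.  2.  2.  6. 16. 26. 30. 30. 30. 31. 29. 24. 19. 17. 16. 17. 18.]
 [ 4.  3.  3.  2.  3.  2.  2.  2.  2.  3.  3.  4.  7. 11. 17. 23. 27. 30. 25. 19. 16. 16. 16. 17.]]
-0.076 [271. 146.] [269. 132.] [258. 125.]
-0.08 [272. 146.] [270. 132.] [259. 124.]
-0.084 [273. 145.] [271. 131.] [260. 124.]
-0.088 [274. 145.] [272. 131.] [261. 124.]
```

Estimates put the foot several mm further out than assumed. I'll turn the tool ~85° to see the foot clear of the arm and measure it.

Emit:
arm_command([
  {"translation": [0, 0, 0], "rotation": [0, 0, 1.7], "claw": 20},
  {"translation": [0, 0, 0], "rotation": [0, 0, 3.4], "claw": 20},
  {"translation": [0, 0, 0], "rotation": [0, 0, 5.1], "claw": 20},
  {"translation": [0, 0, 0], "rotation": [0, 0, 6.8], "claw": 20},
  {"translation": [0, 0, 0], "rotation": [0, 0, 8.5], "claw": 20},
])

```text
clock: 11.5
tool_pos: [0.5636, -0.3173, 0.1635]
orientation: [-179.9, 0.0, 142.0]
force: [-0.5, -0.0, -1.2]
opening: 0.0275
gripper_force: 30.0
```

Emit:
arm_command([
  {"translation": [0, 0, 0], "rotation": [0, 0, 1.7], "claw": 20},
  {"translation": [0, 0, 0], "rotation": [0, 0, 3.4], "claw": 20},
  {"translation": [0, 0, 0], "rotation": [0, 0, 5.1], "claw": 20},
  {"translation": [0, 0, 0], "rotation": [0, 0, 6.8], "claw": 20},
  {"translation": [0, 0, 0], "rotation": [0, 0, 8.5], "claw": 20},
])

```text
clock: 12.0
tool_pos: [0.5635, -0.3173, 0.1635]
orientation: [-180.0, 0.1, 99.5]
force: [-0.7, -0.0, -1.7]
opening: 0.0278
gripper_force: 30.0
```

Run:
```python
from h import *
o=ctrl.get_obs();print(o['tool_pos'],o['orientation'],o['force'])
a,d=shot('top');b,_=shot('scene')
T=cv2.resize(a[150:260,350:510],None,fx=3.5,fy=3.5,interpolation=cv2.INTER_CUBIC)
S=cv2.resize(b[50:180,170:330],None,fx=3,fy=3,interpolation=cv2.INTER_CUBIC)
P=np.zeros((600,560,3),np.uint8)
P=np.zeros((T.shape[0],800,3),np.uint8);S=cv2.resize(b[65:165,190:270],None,fx=3,fy=3,interpolation=cv2.INTER_CUBIC)
P[:,:560]=T[:, :560];P[:300,560:800]=S
save('f.png',P)
```

```text
[ 0.5635337  -0.31730551  0.16353394] [-1.79973840e+02  7.48150549e-02  9.95085208e+01] [-0.66312886 -0.02984684 -1.73062315]
```

View pics/f.png

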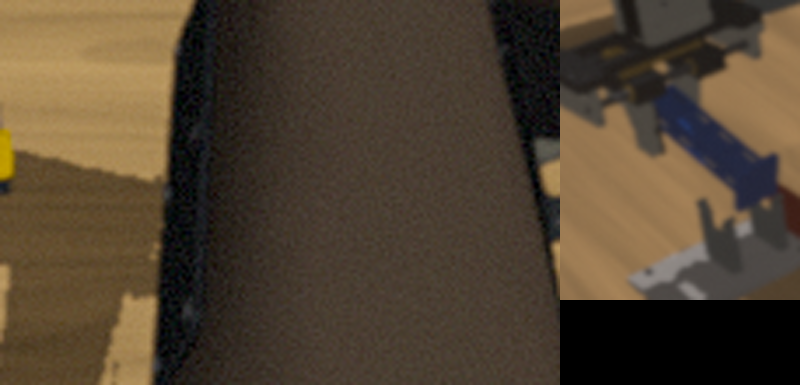

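No more pictures; the scene view shows the tower clear of the arm with the flange at about (757,180) of the mosaic. I measure it from the depth cloud in the tool frame.

Run:
```python
from h import *
o=ctrl.get_obs();p=o['tool_pos'];yaw=np.radians(o['orientation'][2])
D=[];I=[]
for _ in range(4):
    a,d=ctrl.snapshot('scene');D.append(d);I.append(a.astype(float))
d=np.median(D,0);im=np.mean(I,0)
c,f,R,t=cam('scene');print('cam',np.round(-R.T@t,3))
v,u=np.mgrid[0:400,0:640]
W=(np.dstack([(u-c['cx'])/f*d,(v-c['cy'])/f*d,d])-t)@R
q=W-p;A=q[...,0]*np.cos(yaw)+q[...,1]*np.sin(yaw);B=-q[...,0]*np.sin(yaw)+q[...,1]*np.cos(yaw);Z=W[...,2]
blue=(im[...,2]-im[...,0]>8)&(d>0)&(A>-.06)&(A<.16)&(abs(B)<.05)&(Z>.08)&(Z<.23)
blue=cv2.erode(blue.astype(np.uint8),np.ones((2,2)))>0
P=np.c_[A[blue],B[blue],Z[blue]]*1000;print(len(P))
np.set_printoptions(precision=1,suppress=True,linewidth=160)
for x in range(-40,150,8):
    s=P[(P[:,0]>=x)&(P[:,0]<x+8)]
    if len(s)>3:print(x,len(s),'B',np.percentile(s[:,1],[5,50,95]),'z',np.percentile(s[:,2],[5,50,95]))
vv,uu=np.nonzero(blue);print(uu.min(),uu.max(),vv.min(),vv.max())
bl=im[...,2]-im[...,0];np.set_printoptions(precision=0,suppress=True,linewidth=220)
print(bl[110:140:2,240:270])
def px(a,b,z):
    w=p+np.array([a*np.cos(yaw)-b*np.sin(yaw),a*np.sin(yaw)+b*np.cos(yaw),0]);w[2]=z;s=R@w+t;return s[:2]/s[2]*f+[c['cx'],c['cy']]
np.set_printoptions(precision=1,suppress=True)
for a in(.109,.113,.117,.121):print(a,[px(a,b,p[2]+.019+z) for b,z in((-.022,-.022),(.022,-.022),(.022,.022),(-.022,.022))])
```

```text
cam [0.922 0.558 0.678]
480
0 5 B [ 0.5  8.8 12.5] z [207.2 211.3 215.6]
8 20 B [-11.8   4.7  26.1] z [189.4 210.  214.8]
16 19 B [-15.   -4.9  10.7] z [207.8 211.2 213.7]
24 37 B [-14.5  -8.3   7.7] z [192.4 207.5 211.6]
32 25 B [-13.9  -6.1   8.8] z [192.  204.7 210. ]
40 22 B [-14.4  -4.5   6.8] z [194.2 202.9 207.3]
48 15 B [-13.9 -10.5   2.4] z [192.3 201.  205.9]
56 41 B [-14.9  -8.9   6.7] z [182.9 197.8 203.8]
64 22 B [-14.9  -9.2   8.5] z [185.8 197.9 202.1]
72 19 B [-14.1  -6.    4.4] z [185.9 194.9 199.9]
80 15 B [-14.5  -9.5   3. ] z [191.4 194.9 197.9]
88 38 B [-14.   -8.    7.2] z [175.4 191.4 195.4]
96 26 B [-13.9  -5.2   6.5] z [177.2 188.8 193.3]
104 14 B [-14.4 -10.9   2.7] z [180.6 189.6 192.9]
112 7 B [-14.4 -10.9  -4.4] z [183.6 189.1 189.6]
120 69 B [-18.9  -0.8  16.9] z [155.  164.7 194.4]
128 85 B [-21.7  -5.6  14. ] z [174.4 185.4 194.1]
222 261 95 133
[[ 28.  27.  26.  19.  10.   4.   5.   7.  -6. -28. -46. -58. -64. -65. -66. -67. -68. -69. -70. -70. -72. -73. -74. -75. -76. -76. -77. -78. -78. -78.]
 [ 28.  28.  28.  27.  26.  24.  19.  19.  22.  21.   8. 
[... 1781 characters left out ...]
-32. -58. -71. -73. -72. -69. -63. -60. -63. -65. -64. -61. -50. -30. -11.  -4.  -5.  -5.  -5.  -6.  -6.  -5.  -5.  -7. -16. -28. -38. -39. -40. -39.]
 [-23. -53. -69. -68. -54. -36. -22. -25. -44. -55. -53. -42. -30. -20.  -9.  -5.  -5.  -4.  -4.  -5.  -5.  -5.  -6.  -6. -14. -27. -36. -38. -38. -39.]]
0.109 [array([245.9, 130.6]), array([258.6, 123.9]), array([256.5, 109.2]), array([243.3, 115.8])]
0.113 [array([246.9, 131.1]), array([259.5, 124.4]), array([257.5, 109.7]), array([244.4, 116.3])]
0.117 [array([247.8, 131.7]), array([260.5, 124.9]), array([258.5, 110.2]), array([245.4, 116.8])]
0.121 [array([248.8, 132.2]), array([261.5, 125.4]), array([259.5, 110.7]), array([246.4, 117.4])]
```

The foot hangs about 14° low and the tower has shifted in the pads, so I pitch the tool by 14° to level it and measure again.

Emit:
arm_command([
  {"translation": [0, 0, -4], "rotation": [0, 1, 0], "claw": 20},
  {"translation": [0, 0, -8], "rotation": [0, 2, 0], "claw": 20},
  {"translation": [0, 0, -8], "rotation": [0, 2.8, 0], "claw": 20},
  {"translation": [0, 0, -8], "rotation": [0, 2.8, 0], "claw": 20},
  {"translation": [0, 0, -8], "rotation": [0, 2.8, 0], "claw": 20},
])

```text
clock: 12.8
tool_pos: [0.5633, -0.3193, 0.171]
orientation: [-180.0, -13.9, 99.8]
force: [0.5, 0.2, -1.6]
opening: 0.0278
gripper_force: 30.0
```

```bash
cat > fit.py <<'E'
from h import *
from scipy.optimize import least_squares
o=ctrl.get_obs();p=o['tool_pos'];print(p,o['orientation'])
Rt=Ro.from_euler('xyz',o['orientation'],degrees=True)
hx=Rt.apply([1,0,0])[:2];hx/=np.linalg.norm(hx)   # horizontal direction to foot
X=[];I=[];D=[]
for _ in range(4):
    a,d=ctrl.snapshot('scene');D.append(d);I.append(a.astype(float))
d=np.median(D,0);im=np.mean(I,0)
c,f,R,t=cam('scene');v,u=np.mgrid[0:400,0:640]
W=(np.dstack([(u-c['cx'])/f*d,(v-c['cy'])/f*d,d])-t)@R
q=W-p;A=q[...,0]*hx[0]+q[...,1]*hx[1];B=-q[...,0]*hx[1]+q[...,1]*hx[0];Z=q[...,2]
m=(im[...,2]-im[...,0]>12)&(d>0)&(A>-.06)&(A<.16)&(abs(B)<.05)&(Z>-.06)&(Z<.08)
m=cv2.erode(m.astype(np.uint8),np.ones((3,3)))>0
P=np.c_[A[m],B[m],Z[m]]*1000;print(len(P))
def sdf(P,c,h):
    k=abs(P-c)-h;return np.linalg.norm(np.maximum(k,0),axis=1)+np.minimum(k.max(1),0)
def res(s):
    a0,b0,z0,th,ps=s
    Q=P-[a0,b0,z0]; Q=Ro.from_euler('zy',[ps,th],degrees=True).inv().apply(Q)  # -x along axis to head
    return np.minimum(abs(sdf(Q,[-4,0,0],[4,22,22])),abs(sdf(Q,[-73,0,0],[65,14,14])))
best=min((least_squares(res,[120,0,z,th,0],loss='soft_l1',f_scale=1.5) for z in(0,20,40) for th in(0,10,-10)),key=lambda r:r.cost)
s=best.x;print('foot rel TCP a,b,z(mm)',s[:3].round(1),'down tilt',s[3].round(1),'yaw',s[4].round(1),'med res',np.median(res(s)).round(2))
w=p+np.r_[hx*s[0]/1000+np.array([-hx[1],hx[0]])*s[1]/1000,s[2]/1000];print('foot world',w.round(4),'hx',hx.round(3))
E
python3 fit.py
```

```text
[ 0.56331381 -0.31934235  0.17101201] [-179.97370963  -13.85560253   99.76226745]
378
foot rel TCP a,b,z(mm) [1.227e+02 1.000e-01 3.850e+01] down tilt -0.8 yaw -0.6 med res 1.15
foot world [ 0.5424 -0.1984  0.2095] hx [-0.17   0.986]
```

```bash
cat >> h.py <<'E'
def plan2(x,y,z,yaw,pitch=-14,fr=(1,)):
    o=ctrl.get_obs(); R=Ro.from_euler('xyz',o['orientation'],degrees=True)
    T=Ro.from_euler('xyz',[180,pitch,yaw],degrees=True);print(o['tool_pos'].round(4),o['orientation'].round(2),o['force'].round(1))
    print('move',np.round(R.inv().apply(np.array([x,y,z])-o['tool_pos'])*1000,1),'rot',np.round((R.inv()*T).as_rotvec(degrees=True)/5,2))
E
python3 -c "
from h import *
plan2(.5742,-.3169,.165,184.75)"
```

```text
[ 0.5634 -0.3181  0.172 ] [180.   -13.85  99.85] [-0.7 -0.8 -1.5]
move [-2.4 10.8  6.6] rot [  4.09   0.02 -16.48]
```

Emit:
arm_command([
  {"translation": [0, 0, 0], "rotation": [0.41, 0, -1.65], "claw": 20},
  {"translation": [0, 0, 0], "rotation": [0.82, 0, -3.3], "claw": 20},
  {"translation": [0, 0, 0], "rotation": [1.23, 0, -4.95], "claw": 20},
  {"translation": [0, 0, 0], "rotation": [1.64, 0, -6.6], "claw": 20},
  {"translation": [0, 0, 0], "rotation": [2.05, 0, -8.24], "claw": 20},
])

```text
clock: 13.5
tool_pos: [0.5637, -0.3182, 0.172]
orientation: [-179.9, -13.9, 142.6]
force: [-1.2, -0.4, -1.9]
opening: 0.0278
gripper_force: 30.0
```

Emit:
arm_command([
  {"translation": [0, 0, 0], "rotation": [0.41, 0, -1.65], "claw": 20},
  {"translation": [0, 0, 0], "rotation": [0.82, 0, -3.3], "claw": 20},
  {"translation": [0, 0, 0], "rotation": [1.23, 0, -4.95], "claw": 20},
  {"translation": [0, 0, 0], "rotation": [1.64, 0, -6.6], "claw": 20},
  {"translation": [0, 0, 0], "rotation": [2.05, 0, -8.24], "claw": 20},
])

```text
clock: 14.0
tool_pos: [0.5638, -0.318, 0.172]
orientation: [-179.9, -13.9, -174.9]
force: [-0.2, 0.1, -1.7]
opening: 0.0277
gripper_force: 30.0
```

```bash
python3 -c "
from h import *
plan2(.5742,-.3169,.070,184.75)
plan2(.5742,-.3169,.042,184.75)
plan2(.5742,-.3169,.022,184.75)"; python3 fit.py
```

```text
[ 0.5638 -0.318   0.172 ] [-179.91  -13.94 -174.9 ] [-0.2  0.1 -1.7]
move [-34.7   0.3  96.5] rot [-0.04  0.01  0.07]
[ 0.5638 -0.318   0.172 ] [-179.91  -13.94 -174.9 ] [-0.2  0.1 -1.7]
move [-41.4   0.3 123.6] rot [-0.04  0.01  0.07]
[ 0.5638 -0.318   0.172 ] [-179.91  -13.94 -174.9 ] [-0.2  0.1 -1.7]
move [-46.2   0.4 143.1] rot [-0.04  0.01  0.07]
[ 0.56383127 -0.31797351  0.17198317] [-179.90894576  -13.93880199 -174.90214039]
159
foot rel TCP a,b,z(mm) [120.5   2.3  38.4] down tilt 0.0 yaw 1.5 med res 1.25
foot world [ 0.444  -0.331   0.2104] hx [-0.996 -0.089]
```

Emit:
arm_command([
  {"translation": [-10, 0, 20], "rotation": [0, 0, 0.07], "claw": 20},
  {"translation": [-18, 0, 42], "rotation": [0, 0, 0.07], "claw": 20},
  {"translation": [-25, 0, 64], "rotation": [0, 0, 0.07], "claw": 20},
  {"translation": [-31, 0.3, 84], "rotation": [0, 0, 0.07], "claw": 20},
  {"translation": [-34, 0.3, 96.5], "rotation": [0, 0, 0.07], "claw": 20},
])

```text
clock: 14.7
tool_pos: [0.5725, -0.3178, 0.0681]
orientation: [-179.9, -14.0, -175.9]
force: [-0.8, 0.2, -2.8]
opening: 0.0281
gripper_force: 30.0
```

Emit:
arm_command([
  {"translation": [-1, 0, 4], "rotation": [0, 0, 0], "claw": 20},
  {"translation": [-2.5, 0, 10], "rotation": [0, 0, 0], "claw": 20},
  {"translation": [-4, 0, 16], "rotation": [0, 0, 0], "claw": 20},
  {"translation": [-5, 0, 20], "rotation": [0, 0, 0], "claw": 20},
  {"translation": [-5, 0, 20], "rotation": [0, 0, 0], "claw": 20},
])

```text
clock: 15.2
tool_pos: [0.573, -0.3178, 0.049]
orientation: [-179.9, -14.0, -175.7]
force: [-0.4, -0.2, -1.6]
opening: 0.0279
gripper_force: 30.0
```

```bash
python3 -c "
from h import *
plan2(.5737,-.3169,.042,184.75)
plan2(.5737,-.3169,.022,184.75)"
```

```text
[ 0.573  -0.3178  0.049 ] [-179.85  -13.98 -175.72] [-0.4 -0.2 -1.6]
move [-2.5  0.9  6.6] rot [-0.01  0.   -0.09]
[ 0.573  -0.3178  0.049 ] [-179.85  -13.98 -175.72] [-0.4 -0.2 -1.6]
move [-7.3  0.9 26. ] rot [-0.01  0.   -0.09]
```

Emit:
arm_command([
  {"translation": [-1, 0.9, 3], "rotation": [0, 0, -0.1], "claw": 20},
  {"translation": [-2.5, 0.9, 7], "rotation": [0, 0, -0.1], "claw": 20},
  {"translation": [-3.3, 0.9, 10], "rotation": [0, 0, -0.1], "claw": 20},
  {"translation": [-3.3, 0.9, 10], "rotation": [0, 0, -0.1], "claw": 20},
])

```text
clock: 15.6
tool_pos: [0.5735, -0.3168, 0.0381]
orientation: [-180.0, -14.0, -175.2]
force: [-1.4, -0.1, -2.1]
opening: 0.0279
gripper_force: 30.0
```

Emit:
arm_command([
  {"translation": [-1, 0, 4], "rotation": [0, 0, 0], "claw": 20},
  {"translation": [-2, 0, 8], "rotation": [0, 0, 0], "claw": 20},
  {"translation": [-2, 0, 8], "rotation": [0, 0, 0], "claw": 20},
])

```text
clock: 15.9
tool_pos: [0.5734, -0.3168, 0.0297]
orientation: [-180.0, -14.0, -175.2]
force: [-0.1, 0.1, -1.7]
opening: 0.0278
gripper_force: 30.0
```

```bash
python3 -c "
from h import *
plan2(.5737,-.3169,.022,184.75)"
```

```text
[ 0.5734 -0.3168  0.0297] [-179.99  -14.03 -175.2 ] [-0.1  0.1 -1.7]
move [-2.1 -0.1  7.4] rot [-0.   -0.01  0.01]
```

Emit:
arm_command([
  {"translation": [-0.7, 0, 3], "rotation": [0, 0, 0], "claw": 20},
  {"translation": [-1.4, 0, 6], "rotation": [0, 0, 0], "claw": 20},
  {"translation": [-1.4, 0, 6], "rotation": [0, 0, 0], "claw": 20},
])

```text
clock: 16.2
tool_pos: [0.5735, -0.3169, 0.0238]
orientation: [-180.0, -14.0, -175.2]
force: [-0.7, -0.0, -1.3]
opening: 0.0276
gripper_force: 30.0
```

Emit:
arm_command([
  {"translation": [-0.5, 0, 2], "rotation": [0, 0, 0], "claw": 20},
  {"translation": [-0.7, 0, 3], "rotation": [0, 0, 0], "claw": 20},
  {"translation": [-0.7, 0, 3], "rotation": [0, 0, 0], "claw": 20},
])

```text
clock: 16.5
tool_pos: [0.5736, -0.3169, 0.0211]
orientation: [-180.0, -14.0, -175.2]
force: [-0.1, 0.5, -1.8]
opening: 0.0279
gripper_force: 30.0
```

Emit:
arm_command([
  {"translation": [-0.3, 0, 1], "rotation": [0, 0, 0], "claw": 20},
  {"translation": [-0.5, 0, 2], "rotation": [0, 0, 0], "claw": 20},
  {"translation": [-0.5, 0, 2], "rotation": [0, 0, 0], "claw": 20},
])

```text
clock: 16.8
tool_pos: [0.574, -0.317, 0.0199]
orientation: [-179.9, -14.0, -175.2]
force: [-0.2, 0.7, 3.5]
opening: 0.0281
gripper_force: 30.0
```

```bash
python3 fit.py
```

```text
[ 0.57396921 -0.31702593  0.01985257] [-179.94206565  -13.95386689 -175.1779659 ]
121
foot rel TCP a,b,z(mm) [112.9   2.3  38.4] down tilt -0.4 yaw 0.9 med res 1.36
foot world [ 0.4616 -0.3289  0.0583] hx [-0.996 -0.084]
```

Emit:
arm_command([
  {"translation": [0, 0, 0], "rotation": [0, 0, 0], "claw": 32},
  {"translation": [0, 0, 0], "rotation": [0, 0, 0], "claw": 40},
  {"translation": [0, 0, 0], "rotation": [0, 0, 0], "claw": 60},
  {"translation": [0, 0, 0], "rotation": [0, 0, 0], "claw": 60},
  {"translation": [0, 0, 0], "rotation": [0, 0, 0], "claw": 60},
])

```text
clock: 17.5
tool_pos: [0.5736, -0.317, 0.019]
orientation: [-180.0, -14.0, -175.2]
force: [-0.4, 0.1, -0.5]
opening: 0.0573
gripper_force: 0.0
```

Emit:
arm_command([
  {"translation": [2, 0, -10], "rotation": [0, 0, 0], "claw": 60},
  {"translation": [7, 0, -30], "rotation": [0, 0, 0], "claw": 60},
  {"translation": [14, 0, -60], "rotation": [0, 0, 0], "claw": 60},
  {"translation": [22, 0, -95], "rotation": [0, 0, 0], "claw": 60},
  {"translation": [30, 0, -130], "rotation": [0, 0, 0], "claw": 60},
])

```text
clock: 18.0
tool_pos: [0.5759, -0.3167, 0.1547]
orientation: [-180.0, -14.0, -175.2]
force: [0.7, -0.5, 0.4]
opening: 0.0598
gripper_force: 0.0
```

Emit:
arm_command([
  {"translation": [0, 40, -20], "rotation": [0, 0, 0], "claw": 60},
  {"translation": [0, 80, -30], "rotation": [0, 0, 0], "claw": 60},
  {"translation": [0, 120, -30], "rotation": [0, 0, 0], "claw": 60},
  {"translation": [0, 160, -30], "rotation": [0, 0, 0], "claw": 60},
  {"translation": [0, 200, -30], "rotation": [0, 0, 0], "claw": 60},
])

```text
clock: 18.5
tool_pos: [0.5662, -0.1153, 0.1827]
orientation: [-180.0, -13.9, -175.2]
force: [0.7, -0.6, 0.4]
opening: 0.0603
gripper_force: 0.0
```

Run:
```python
import re
s=open('fit.py').read()
s=s.replace("p=o['tool_pos'];print(p,o['orientation'])","p=np.array([.574,-.317,.0199])")
s=re.sub(r"hx=Rt.*",'hx=-np.array([np.cos(np.radians(4.75)),np.sin(np.radians(4.75))])',s)
s+="""
th=np.radians(4.75);e=w[:2]-[.5267,-.3213];print('cradle foot x,y mm',1000*(e@[np.cos(th),np.sin(th)]),1000*(e@[-np.sin(th),np.cos(th)]))
for n in('top','scene'):
    a,d=ctrl.snapshot(n);c,f,R,t=cam(n)
    W=(np.dstack([(u-c['cx'])/f*d,(v-c['cy'])/f*d,d])-t)@R
    E=(W[...,:2]-[.5267,-.3213])@np.array([[np.cos(th),-np.sin(th)],[np.sin(th),np.cos(th)]])*1000
    m=(a[...,2].astype(int)-a[...,0]>12)&(d>0)&(abs(E[...,0])<120)&(abs(E[...,1])<60)
    Q=np.c_[E[m],W[m][:,2]*1000];print(n,len(Q))
    if len(Q)>5:
        for x in range(-90,80,10):
            q=Q[(Q[:,0]>=x)&(Q[:,0]<x+10)]
            if len(q)>3:print(x,len(q),'y',np.percentile(q[:,1],[5,95]).round(1),'z',np.percentile(q[:,2],[50,95]).round(1))
"""
exec(s)
```

```text
212
foot rel TCP a,b,z(mm) [119.8   4.7  37. ] down tilt 0.5 yaw 1.3 med res 1.96
foot world [ 0.455  -0.3316  0.0569] hx [-0.997 -0.083]
cradle foot x,y mm -72.34075910643539 -4.285820035067067
top 755
-80 52 y [-16.7  23.2] z [78.7 81.3]
-70 58 y [-17.   22.6] z [69.3 81.1]
-60 49 y [-18.4  15.2] z [68.4 73.5]
-50 54 y [-10.7  15.2] z [66.7 72.4]
-40 53 y [-12.3  15.2] z [69.7 73.5]
-30 52 y [-11.9  15.5] z [67.1 73.3]
-20 52 y [-13.2  15.1] z [67.  72.3]
-10 56 y [-17.7  15.2] z [68.2 72.6]
0 43 y [-17.6  13.9] z [67.6 72.1]
10 52 y [-12.3  15.5] z [67.6 71.3]
20 51 y [-22.1  15.5] z [67.6 73.1]
30 50 y [-24.5  14.7] z [68.  73.3]
40 53 y [-19.8  15. ] z [66.3 72.1]
50 49 y [-11.6  14.9] z [67.  72.2]
60 26 y [-40.5  13.5] z [67.1 72.3]
70 5 y [-40.5   4.3] z [59.4 63.2]
scene 341
-50 4 y [-34.5  15.3] z [49.  52.3]
-40 13 y [10.8 16.2] z [52.8 61.2]
-30 18 y [-11.2  14.4] z [54.4 67.2]
-20 36 y [-10.2  15.2] z [68.8 73. ]
-10 18 y [-10.4  16.4] z [73.  74.3]
0 28 y [-14.1  14.5] z [71.6 74.7]
10 41 y [-8.3 16.3] z [66.4 73.4]
20 32 y [-10.4  15.4] z [65.8 73.6]
30 44 y [-10.5  15.4] z [67.7 73. ]
40 35 y [-9.9 15.5] z [68.8 73.3]
50 36 y [-9.4 14.1] z [67.3 74.5]
60 35 y [-2.1 15. ] z [65.2 72.9]
```

The top depth view shows it seated: shaft top at 73 mm along its full length, flange top at 81 mm in the slot, axis straight.

```bash
python3 -c "
from plant import ctrl
print(ctrl.close_job())"
```

```text
the job is handed in; nothing more can be done
None
```

I laid the blue tower in both cradle saddles with its foot flange in the slot at the red wall, released it and handed the job in at about 18.5 s. The hand-in returned no score. The tower slipped in the fingers on the ledge and ended about 14° off level, at the limit for step 3, so I levelled it by tilting the gripper before laying it down.

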